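# Spread a snap ring with lock-ring pliers and hold it open at the groove of a rotator stub

### The job

Put the snap ring on the antenna rotator's output stub with the pliers: lift the red-handled lock-ring pliers out of their stand, set the two tips into the gap of the steel ring on the blue puck, squeeze the handles so that the ring is spread, carry it over to the stub and slide it down round the stub to the groove just above the bearing, touching the bearing lightly at most. Finish while holding it there: keep the handles squeezed so that the ring stays open and level round the groove and does not snap in, because the end play is checked first. Do not touch the ring with the fingers, and leave the meter, the screwdriver and the parts tray where they are.

Things in the scene. Friction and masses are not known exactly. Their poses are not given: they have to be found in the camera images.
- pliers: Lock-ring pliers, 160 mm long, 140 g, upright in the stand, tips down, handles up. Origin: pivot pin, mid pliers; z up their middle line, y from handle to handle, x the thin way (12 to 18 mm). Same from both sides. The yoke 12 mm above the pivot rests on the stand (pivot 88 mm above the bench). This pose is the +y half's: it leans x-wise by half the squeeze.
- pliers_grip (a point): Midway between the two red handles, 58 mm above the pivot, level with a swell on each (18 mm wide in x, 10 mm high): grip here, closing along y. Handles 36 to 84 mm above the pivot. Over the swells 60 mm at rest, 33 at full squeeze; close to 57 or 58 mm to carry them. Return spring: 9 N per handle at rest, 18 N at full squeeze with the ring (24 N does it). Fast moves make them swing.
- pliers_tips (a point): Lower end of the tips, 75.5 mm below the pivot: two flat blades, 8 mm wide in x, 10 mm long below a shoulder, 8 to 11 mm over both at rest. Squeezing spreads them: each goes out 1.3 times as far as each handle goes in at pliers_grip, to about 42 mm over both at the stop. As they spread in a firm grip the tips sink 2 to 3 mm relative to the fingers.
- pliers_half (a joint): Squeeze of the pliers: 0 rad at rest, 0.46 rad fully squeezed, against the stop (tips about 42 mm over both). Each half turns by half of it.
- stand: Fixed blue-grey pliers stand, base 80 x 90 mm, 100 mm high; origin: centre of its underside. The pliers hang in its slot (40 mm along y, 14 mm wide), x and y as the stand's; they lift straight up out of it, by 90 mm to be clear.
- puck: Fixed blue magnetic parts puck, 41 mm across, 12 mm high; origin: centre of its underside. The ring lies on it with its lugs overhanging. The magnet is not felt.
- ring: C-shaped flat snap ring, bright spring steel, 3 mm thick, 16 g, flat on the puck. Origin: circle centre, on the underside (12 mm above the bench); z up, gap towards -x. Free inner diameter 36.5 mm, band 4.5 mm; a lug on each end reaches to x = -35 mm. Spread to the pliers' stop, it passes the stub with about 2 mm to spare all round. The pose is that of the back of the ring.
- ring_left_end (a point): Middle of the inner face of the left (+y) lug, x = -28 mm in the ring's frame, y = 11.5 mm, mid thickness: one plier tip pushes here, the other on the right lug, tip ends 1 to 4 mm below the ring's underside before the squeeze. Bevelled faces keep the tips in; the ring is carried by the squeeze and springs shut with about 6 N per lug.
- ring_right_end (a point): The same on the right (-y) lug. The end points are 23 mm apart with the ring free, about 41 mm with the pliers squeezed to their stop.
- ring_mid (a point): Point at mid thickness of the ring, 3.2 mm from the ring's centre towards the gap: where the stub's axis passes when the spread ring is central on the stub.
- rotator: Fixed antenna rotator under repair: grey cast body, base 160 x 160 mm, bell 136 mm across and 70 mm high, bearing cap 76 mm across up to 76 mm, bearing inner race 45 mm across up to 88 mm, and out of it the upright steel output stub, 38 mm across, up to 107 mm. Origin: centre of its underside, on the stub's axis.
- stub_groove (a point): On the stub's axis at mid height of its groove, 90 mm above the bench. The groove is 35.6 mm across and 4 mm high and starts at the upper face of the bearing's inner race.
- stub_top (a point): Centre of the stub's upper end, 107 mm above the bench; the edge is chamfered 3.5 mm high to 32 mm across.
- meter: Loose orange multimeter lying on its back, 80 x 155 x 36 mm. Leave it alone. Origin: centre of its underside.
- driver: Loose screwdriver with a red handle, lying on the mat between the robot and the rotator. Leave it alone. Origin: about its middle, on the mat.
- tray: Loose clear plastic parts tray, 90 x 120 x 25 mm. Leave it alone. Origin: centre of its underside.

How it is judged:
By the outcome, as a careful person would: the job done as asked, in the order asked, and still so for the second after the job is handed in, while the arm keeps its last pose, push and grip.
It also fails if it takes over 64 s, if anything falls off the work surface, if the arm or the gripper's body presses on something with over 40 N, if the wrist force passes 120 N, or if a joint passes its speed limit or range.

### The arm

A 6-joint arm with a two-finger parallel gripper is mounted at the origin on the work surface. World frame = base frame: x ahead of the robot, y to its left, z up, the work surface at z = 0. Lengths are in m, angles in rad, forces in N, time in s.
With the tool pointing down it reaches from about 0.325 to 0.775 m from the base axis. Payload 5.5 kg.
Tool frame: the origin (TCP) lies at the very end of the fingers, on their centre line; the grasp point (between the pads) lies 19 mm behind it (tcp_to_grasp is the distance from the TCP to the grasp point, in m); z points along the fingers, y is the line along which they close (so a half turn about z gives the same grasp; the last joint's range is limited). The gripper opens to 88 mm and grips with 3 to 60 N. Pads are 20 mm wide; open, the fingers measure 115 mm over their backs; the gripper's body (75 mm by 178 mm) begins 61 mm behind the grasp point.
Start: joints at [1.21, 0.091, 1.231, -0, 1.82, -0.057], TCP at [0.179, 0.573, 0.223] pointing down, gripper open.
Joint ranges: [-2.87, 2.87], [-0.86, 2.18], [0.17, 2.46], [-1.51, 4.65], [0.06, 2.69], [-2.65, 2.65]. Speed limits (rad/s): [2.57, 2.57, 3.01, 3.14, 3.14, 3.14].

### API

Orientations are given as a unit quaternion [w, x, y, z].
In Python, from rig import * gives the robot as it stands.
- The arm moves only by the tool drive_tool, never from a script. Its argument "motion" is a list of rows, each an object with "dp": the shift along the tool's x, y, z in units of 50 mm (1.0 is 50 mm), a list of three; "twist": the turn, a rotation vector about the tool's x, y, z in units of 6 degrees (1.0 is 6 degrees), a list of three. In form: [{"dp": [tx, ty, tz], "twist": [wx, wy, wz]}, ...]. A call has 1 to 12 rows; each row is the pose to reach, as a shift and turn from the pose commanded when the call began, along the tool's axes at that moment; what a row does not reach only later rows make up. A row lasts 1/8 s, in which the tool goes at most 62.5 mm and 10.7 degrees, less where a joint would pass 70% of its speed; a pose out of reach is approached as far as the arm can. A call with a gripper value outside its range is refused whole. "fingers" is the closure, from 0 (fully open) to 1 (shut), set as the call begins (left out, the last holds). The fingers move at their own pace and stop on an object; "newtons" is the grip in N (left out, the last holds). Time passes only in rows, so rows that repeat a pose let the fingers close. It gives the time, the measured TCP pose, the force, the opening and the grip force at its end, in the units of the state.
- sense(): the state, without advancing time (a new reading comes with each control period).
- get_image(name): name is "side" or "top" or "wrist"; returns (picture, depth): 400x640x3 uint8, red, green, blue; 400x640 float32, m along the optical axis (not along the pixel's ray), 0 where there is no reading.
- calibration(name): a dict with "mtx" (3x3 intrinsics, pixels), "R" (3x3) and "t" (3): a world point X has camera coordinates R X + t. Camera axes: x right, y down, z forward; pixel columns grow to the right and rows downward; lengths in m; the calibration is good to about 2 mm. A picture is of the moment at which its call begins: read the wrist's pose just before it. calibration takes no time and is no camera call; for the wrist camera it gives the pose at the moment of the call.
- close_job(): hands the job in; it is judged then, once.
Trained networks look in the newest picture that a camera, given by its name, has taken for a name from the list of things; names that differ only in an ending like _2 or _b are one class to them, and where a whole thing is asked for, a point or a joint stands for the part that bears it (a point fixed in the world has none). Each returns a list of dicts, best first, with "p" (0 to 1); they miss things now and then, are a little off and sometimes report something else, mostly with a low value. They report only what shows in the picture. A call takes as long as a camera call.
- find_in(thing, camera): "extent" ([left, top, right, bottom] in pixels, round what is visible of it).
- regions_of(thing, camera): "region" (400x640 bool, what is visible of it) and "extent" ([left, top, right, bottom] in pixels, round what is visible of it).
The state is a dict: "time": time; "joint_pos": joint angles; "qvel": joint speeds; "effort": joint torques, N m; "tcp_pos": TCP position; "orientation": TCP orientation; "force": force on the tool from outside, world axes, zero at the start; "torque": the same for the moment, N m; "width": opening from 0.0 (shut) to 1.0 (fully open); "grip_force": force on a finger pad.
Only numpy, scipy, OpenCV 4.12 (cv2) and the standard library are available. Lean on these libraries where they do the work, as an engineer would, in place of code of your own. Each camera call takes 0.05 s, during which the arm holds its last target. There are 200 camera calls.

## Working session

There is one attempt and no reset: what is moved stays moved. The work goes in short steps, Python scripts to look and compute and a tool call to move; the robot and the scene stay as the last step left them, time stands still between calls to the robot, and variables do not carry over. Pictures are saved under pics/ and viewed, at most 10 in all, crops included, and the job is handed in when it is done.

Besides the shell and the picture viewer there is one more tool, called after "Emit:" by a JSON object that holds its "name" and its "arguments". drive_tool: Moves the arm, as the interface text tells. Its arguments: {"type":"object","properties":{"motion":{"type":"array"},"fingers":{"type":"number"},"newtons":{"type":"number"}},"required":["motion"]}

```bash
ls; mkdir -p pics
cat > h.py <<'E'
from rig import *
import numpy as np, cv2
from scipy.spatial.transform import Rotation as R
def rot(q): return R.from_quat([q[1],q[2],q[3],q[0]]).as_matrix()
def save(img,n): cv2.imwrite('pics/'+n,img[:,:,::-1])
def cloud(d,c,mask):
    v,u=np.nonzero(mask&(d>0)); z=d[v,u]
    P=np.linalg.inv(c['mtx'])@np.vstack([u*z,v*z,z])
    return (c['R'].T@(P-np.array(c['t']).reshape(3,1))).T
def ray(c,u,v):
    Rm=np.array(c['R']); d=Rm.T@np.linalg.inv(c['mtx'])@np.array([u,v,1.]); o=-Rm.T@np.array(c['t']).ravel()
    return o,d
def atz(c,u,v,z):
    o,d=ray(c,u,v); return o+d*(z-o[2])/d[2]
E
python3 - <<'E'
from h import *
s=sense(); print(s)
for n in ['side','top']:
    im,d=get_image(n); c=calibration(n); np.savez(n+'0.npz',im=im,d=d,**c)
    save(im,n+'0.png'); print(n,-np.array(c['R']).T@np.array(c['t']).ravel(), c['mtx'][0][0])
    for t in ['pliers','stand','puck','ring','rotator','ring_left_end','stub_top','meter','driver','tray','pliers_tips']:
        r=regions_of(t,n)
        for e in r[:1]:
            P=cloud(d,c,e['region']); print(t,round(e['p'],2),e['extent'],np.round(np.percentile(P,[2,50,98],axis=0),3).tolist() if len(P) else None)
E
```

```text
pics
{'time': 0.0, 'joint_pos': array([ 1.21029668e+00,  9.18652038e-02,  1.23189637e+00, -1.58762920e-05,
        1.81981665e+00, -5.66796545e-02]), 'qvel': array([-0.00073892,  0.00091472,  0.00013943, -0.00024179,  0.00130293,
       -0.00221049]), 'effort': array([ 1.43320831e-03, -4.46462309e+01, -4.06442535e+01,  6.98760850e-02,
        2.96495261e-02, -1.38369792e-04]), 'tcp_pos': array([0.1793866 , 0.57223264, 0.22149718]), 'orientation': array([-1.98058760e-04,  1.51328261e-01,  9.88483066e-01, -9.72863306e-04]), 'force': array([-0.00439889,  0.14747245,  0.20840582]), 'torque': array([ 0.04221727, -0.03115113, -0.0418584 ]), 'grip_force': 0.0, 'width': 0.9996550228477195}
side [ 0.03740847 -0.60821957  0.57408478] 407.7035287485634
pliers 0.7 [236.8, 150.6, 247.8, 184.0] [[0.465, 0.204, -0.001], [0.475, 0.234, 0.134], [0.621, 0.48, 0.17]]
stand 0.73 [225.5, 178.1, 262.8, 228.2] [[0.435, 0.187, 0.0], [0.467, 0.208, 0.022], [0.514, 0.277, 0.1]]
puck 0.51 [341.1, 307.8, 361.2, 326.7] [[0.419, -0.236, 0.001], [0.437, -0.218, 0.012], [0.456, -0.202, 0.014]]
ring 0.72 [331.2, 303
[... 1145 characters left out ...]
.007], [0.514, 0.276, 0.102]]
rotator 0.7 [184.3, 229.7, 219.4, 244.0] [[0.465, 0.203, 0.092], [0.476, 0.246, 0.146], [0.487, 0.259, 0.174]]
stub_top 0.68 [185.0, 231.1, 216.4, 243.1] [[0.465, 0.203, 0.047], [0.476, 0.248, 0.139], [0.487, 0.259, 0.174]]
meter 0.59 [178.9, 96.6, 242.7, 155.9] [[0.697, 0.182, 0.009], [0.759, 0.252, 0.037], [0.825, 0.323, 0.046]]
driver 0.76 [279.0, 266.5, 353.4, 289.1] [[0.362, -0.111, 0.011], [0.389, -0.053, 0.022], [0.409, 0.068, 0.028]]
tray 0.65 [377.5, 115.2, 433.2, 165.5] [[0.679, -0.32, -0.0], [0.735, -0.261, 0.004], [0.786, -0.196, 0.026]]
pliers_tips 0.5 [184.7, 228.4, 218.6, 240.7] [[0.466, 0.202, 0.102], [0.476, 0.244, 0.145], [0.485, 0.258, 0.174]]
```

Run:
```python
import numpy as np,cv2
t=np.load('top0.npz');im=t['im'][:,:,::-1]
a=cv2.resize(im[80:330,170:450],None,fx=2.8,fy=2.8,interpolation=cv2.INTER_CUBIC)[:600]
cv2.imwrite('pics/topc.png',cv2.resize(im[80:330,165:450],(684,600),interpolation=cv2.INTER_CUBIC))
```

```text
(no output)
```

View pics/topc.png

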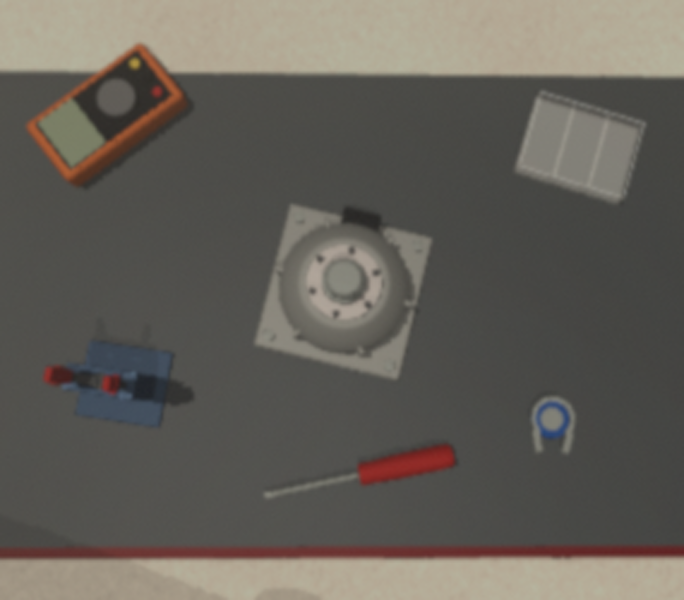

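The top view shows the pliers at about (200,238), the rotator stub at (309,197), the ring on its puck at (395,255) with its gap towards -x, and the driver between. Next I'll get rough poses and a hover pose.

```bash
cat >> h.py <<'E'
def plan(p,Rt,s=None,grasp=False):
    s=s or sense(); R0=rot(s['orientation']); p0=np.array(s['tcp_pos'])
    dp=R0.T@(np.array(p)-p0)/0.05; tw=np.degrees(R.from_matrix(R0.T@Rt).as_rotvec())/6
    return np.round(dp,3).tolist(),np.round(tw,3).tolist()
def down(yaw): # tool down, tool y along world direction yaw+90deg (radians, yaw of pliers frame)
    z=np.array([0,0,-1.]); y=np.array([-np.sin(yaw),np.cos(yaw),0]); x=np.cross(y,z); return np.column_stack([x,y,z])
E
python3 - <<'E'
from h import *
s=sense(); print('tool R',np.round(rot(s['orientation']),3).tolist())
c=calibration('wrist'); cp=-np.array(c['R']).T@np.array(c['t']).ravel()
print('cam in tool',rot(s['orientation']).T@(cp-s['tcp_pos']), 'optical in tool',rot(s['orientation']).T@np.array(c['R'])[2], c['mtx'])
for n in ['top','side']:
    t=np.load(n+'0.npz'); im=t['im'].astype(int); red=(im[...,0]>im[...,1]+50)&(im[...,0]>im[...,2]+50)
    P=cloud(t['d'],t,red); P=P[(abs(P[:,0]-.475)<.06)&(abs(P[:,1]-.235)<.06)&(P[:,2]>.12)]
    k,l,ce=cv2.kmeans(P.astype(np.float32),2,None,(3,20,1e-4),3,2); print(n,len(P),ce)
    print('hdr',[np.round(np.percentile(P[l.ravel()==i],[2,98],axis=0),3).tolist() for i in (0,1)])
t=np.load('top0.npz'); P=cloud(t['d'],t,np.ones((400,640),bool))
b=P[(abs(P[:,0]-.475)<.06)&(abs(P[:,1]-.23)<.06)&(P[:,2]>.004)&(P[:,2]<.02)]
print(cv2.minAreaRect((b[:,:2]*1000).astype(np.float32)))
b=P[(abs(P[:,0]-.547)<.03)&(abs(P[:,1]+.0)<.06)&(P[:,2]>.1)]
print('stub',len(b),b.mean(0),cv2.minAreaRect((b[:,:2]*1000).astype(np.float32)))
for y in (-.15,0): 
  print(plan([.44,.235,.30],down(y)),plan([.44,.235,.30],down(y+np.pi)))
E
```

```text
tool R [[-0.954, 0.299, -0.0], [0.299, 0.954, 0.0], [0.0, 0.0, -1.0]]
cam in tool [ 0.08384862 -0.00159851 -0.16171689] optical in tool [-3.02836810e-01 -5.65540679e-05  9.53042425e-01] [[306.5216967    0.         320.33903245]
 [  0.         306.5216967  205.14567691]
 [  0.           0.           1.        ]]
top 43 [[0.4783756  0.25683334 0.17059857]
 [0.4695236  0.20596488 0.16801794]]
hdr [[[0.473, 0.254, 0.157], [0.484, 0.261, 0.175]], [[0.464, 0.203, 0.15], [0.476, 0.209, 0.174]]]
side 179 [[0.47799617 0.255633   0.14935984]
 [0.46973908 0.20743322 0.152835  ]]
hdr [[[0.471, 0.251, 0.127], [0.485, 0.262, 0.172]], [[0.463, 0.203, 0.133], [0.477, 0.213, 0.172]]]
((476.4503173828125, 230.30520629882812), (119.2884521484375, 116.39751434326172), 89.96444702148438)
stub 130 [ 5.67831218e-01 -2.79381795e-04  1.06507791e-01] ((566.5177612304688, -0.6767482757568359), (20.892986297607422, 37.179039001464844), 0.08424180746078491)
([-6.991, -4.883, -1.547], [0.0, -0.0, -1.469]) ([-6.991, -4.883, -1.547], [-0.001, -0.0, 28.531])
([-6.991, -4.883, -1.547], [0.0, -0.0, -2.901]) ([-6.991, -4.883, -1.547], [-0.0, -0.0, 27.099])
```

Run:
```python
from h import *
print(plan([.474,.2315,.25],down(-.174)))
```

```text
([-7.661, -4.747, -0.548], [0.0, -0.0, -1.239])
```

Emit:
{"name": "drive_tool", "arguments": {"motion": [{"dp": [-0.4,-0.25,-0.1],"twist": [0,0,0]},{"dp": [-1.2,-0.75,-0.2],"twist": [0,0,-0.2]},{"dp": [-2.2,-1.4,-0.3],"twist": [0,0,-0.4]},{"dp": [-3.2,-2.0,-0.4],"twist": [0,0,-0.6]},{"dp": [-4.2,-2.6,-0.5],"twist": [0,0,-0.8]},{"dp": [-5.2,-3.2,-0.55],"twist": [0,0,-1.0]},{"dp": [-6.2,-3.8,-0.55],"twist": [0,0,-1.1]},{"dp": [-7.0,-4.3,-0.55],"twist": [0,0,-1.2]},{"dp": [-7.5,-4.65,-0.55],"twist": [0,0,-1.24]},{"dp": [-7.66,-4.75,-0.55],"twist": [0,0,-1.24]},{"dp": [-7.66,-4.75,-0.55],"twist": [0,0,-1.24]}]}}

```text
time: 2.58
tcp_pos: [0.4739, 0.2309, 0.2504]
orientation: [0.0, 0.087, 0.996, 0.0]
force: [-0.0, 0.3, 0.2]
width: 0.999
grip_force: 0.0
```

Run:
```python
from h import *
s=sense(); print(s['time'],s['tcp_pos'],s['qvel'].round(3))
c=calibration('wrist'); im,d=get_image('wrist'); save(im,'w1.png'); np.savez('w1.npz',im=im,d=d,**c)
im=im.astype(int)
red=(im[...,0]>im[...,1]+50)&(im[...,0]>im[...,2]+50)
P=cloud(d,c,red); P=P[(abs(P[:,0]-.475)<.06)&(abs(P[:,1]-.235)<.06)&(P[:,2]>.12)]
k,l,ce=cv2.kmeans(P.astype(np.float32),2,None,(3,20,1e-4),3,2); print(len(P),ce)
for i in (0,1):
    Q=P[l.ravel()==i]; print(np.round(np.percentile(Q,[1,50,99],axis=0),4).tolist())
    for z in (.14,.15,.16,.165,.17): 
        q=Q[abs(Q[:,2]-z)<.004]
        if len(q)>10: print(z,len(q),q.mean(0).round(4),q.min(0).round(4),q.max(0).round(4))
```

```text
2.575 [0.47386611 0.23090497 0.25038694] [ 0.033 -0.001  0.001  0.006  0.001  0.006]
657 [[0.46762556 0.2091903  0.15752386]
 [0.47456327 0.2562869  0.15737271]]
[[0.4615, 0.2034, 0.1289], [0.4667, 0.2094, 0.1599], [0.4756, 0.2143, 0.1725]]
0.14 27 [0.4682 0.2128 0.1396] [0.4636 0.2109 0.1361] [0.4753 0.214  0.1438]
0.15 70 [0.4649 0.209  0.1499] [0.4611 0.2033 0.1465] [0.4754 0.213  0.1539]
0.16 38 [0.4668 0.2101 0.16  ] [0.4634 0.2062 0.1561] [0.4749 0.2119 0.164 ]
0.165 37 [0.4669 0.2096 0.165 ] [0.463  0.2053 0.161 ] [0.475  0.2114 0.1688]
0.17 132 [0.4693 0.2072 0.1707] [0.463  0.2031 0.1661] [0.476  0.2109 0.1725]
[[0.4692, 0.2507, 0.1284], [0.4734, 0.2562, 0.1587], [0.4831, 0.2625, 0.1726]]
0.14 31 [0.4738 0.2533 0.1405] [0.4692 0.2509 0.1362] [0.4808 0.2602 0.1438]
0.15 78 [0.4727 0.2573 0.1499] [0.469  0.2519 0.1466] [0.4812 0.263  0.154 ]
0.16 42 [0.4741 0.2554 0.1602] [0.4707 0.2527 0.1561] [0.4814 0.2604 0.1638]
0.165 44 [0.474  0.256  0.1649] [0.471  0.2532 0.1615] [0.4814 0.261  0.1688]
0.17 129 [0.4767 0.2574 0.1705] [0.4712 0.2537 0.1661] [0.4839 0.2613 0.173 ]
```

View pics/w1.png

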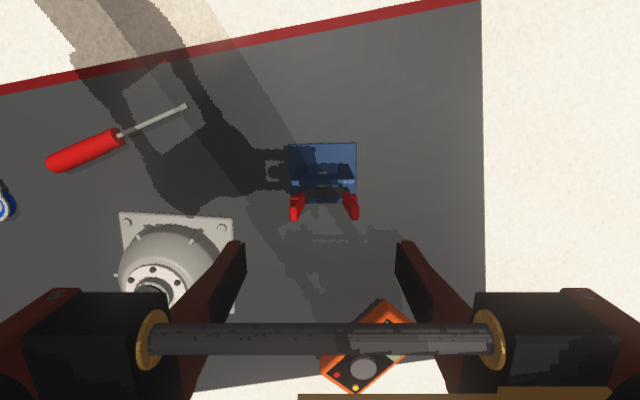

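The wrist view shows the two red handles at (297,205) and (350,205) above the stand. Their centre is (0.4735, 0.232), yaw about -0.15 rad, and the tops are at 172 mm, as expected. I'll descend and take them.

Emit:
{"name": "drive_tool", "arguments": {"motion": [{"dp": [0.01,0.02,0.3],"twist": [0,0,-0.1]},{"dp": [0.01,0.02,0.8],"twist": [0,0,-0.23]},{"dp": [0.01,0.02,1.4],"twist": [0,0,-0.23]},{"dp": [0.01,0.02,1.9],"twist": [0,0,-0.23]},{"dp": [0.01,0.02,2.25],"twist": [0,0,-0.23]},{"dp": [0.01,0.02,2.42],"twist": [0,0,-0.23]},{"dp": [0.01,0.02,2.46],"twist": [0,0,-0.23]},{"dp": [0.01,0.02,2.46],"twist": [0,0,-0.23]}]}}

```text
time: 3.62
tcp_pos: [0.474, 0.2326, 0.128]
orientation: [0.001, 0.075, 0.997, 0.0]
force: [-0.0, -0.1, 0.8]
width: 0.997
grip_force: 0.0
```

Run:
```python
from h import *
s=sense(); print(s['tcp_pos'],s['force'])
c=calibration('wrist'); im,d=get_image('wrist'); save(im[100:350,180:460],'w2.png'); im=im.astype(int)
red=(im[...,0]>im[...,1]+50)&(im[...,0]>im[...,2]+50)
P=cloud(d,c,red); Rt=rot(s['orientation']); Q=(P-s['tcp_pos'])@Rt
m=(abs(Q[:,1])<.038)&(abs(Q[:,0])<.03)&(Q[:,2]<.01)&(Q[:,2]>-.055); Q=Q[m]
for sg in (1,-1):
    q=Q[Q[:,1]*sg>0]; 
    for z0 in (-.045,-.035,-.03,-.025,-.02,-.015,-.01):
        a=q[abs(q[:,2]-z0)<.0025]
        if len(a)>5: print(sg,z0,len(a),(a.min(0)*1000).round(1),(a.max(0)*1000).round(1))
```

```text
[0.47396117 0.23261886 0.12798185] [-0.02876754 -0.12976018  0.81193963]
1 -0.045 264 [ -6.5  21.9 -44.9] [  6.3  28.2 -42.5]
1 -0.035 127 [ -4.1  20.8 -37.5] [  7.6  27.5 -32.6]
1 -0.03 120 [ -4.5  20.4 -32.5] [  7.   27.3 -27.6]
1 -0.025 133 [ -4.1  19.9 -27.5] [  8.7  29.1 -22.5]
1 -0.02 188 [ -4.   19.5 -22.5] [  9.3  29.7 -17.5]
1 -0.015 97 [ -3.9  18.9 -17.5] [  8.9  28.7 -12.6]
1 -0.01 79 [ -4.   18.4 -12.4] [ 6.9 24.3 -7.5]
-1 -0.045 270 [ -6.1 -29.1 -44.9] [  6.7 -22.8 -42.5]
-1 -0.035 123 [ -4.1 -28.4 -37.5] [  7.1 -21.5 -32.5]
-1 -0.03 117 [ -4.1 -28.  -32.5] [  7.2 -21.2 -27.5]
-1 -0.025 118 [ -3.4 -29.2 -27.5] [  8.6 -20.7 -22.5]
-1 -0.02 194 [ -3.7 -30.4 -22.5] [  9.3 -20.3 -17.5]
-1 -0.015 96 [ -3.  -29.4 -17.5] [  9.1 -19.7 -12.7]
-1 -0.01 68 [ -3.5 -25.6 -12.3] [  7.2 -19.4  -7.5]
```

Emit:
{"name": "drive_tool", "arguments": {"motion": [{"dp": [0,-0.007,0],"twist": [0,0,0]},{"dp": [0,-0.007,0],"twist": [0,0,0]},{"dp": [0,-0.007,0],"twist": [0,0,0]},{"dp": [0,-0.007,0],"twist": [0,0,0]},{"dp": [0,-0.007,0],"twist": [0,0,0]},{"dp": [0,-0.007,0],"twist": [0,0,0]}], "fingers": 0.347, "newtons": 20}}

```text
time: 4.42
tcp_pos: [0.4737, 0.232, 0.1275]
orientation: [0.0, 0.075, 0.997, 0.0]
force: [0.9, -0.0, 3.9]
width: 0.655
grip_force: 8.5
```

Emit:
{"name": "drive_tool", "arguments": {"motion": [{"dp": [0,0,-0.08],"twist": [0,0,0]},{"dp": [0,0,-0.25],"twist": [0,0,0]},{"dp": [0,0,-0.5],"twist": [0,0,0]},{"dp": [0,0,-0.8],"twist": [0,0,0]},{"dp": [0,0,-1.1],"twist": [0,0,0]},{"dp": [0,0,-1.4],"twist": [0,0,0]},{"dp": [0,0,-1.7],"twist": [0,0,0]},{"dp": [0,0,-2.0],"twist": [0,0,0]},{"dp": [0,0,-2.3],"twist": [0,0,0]},{"dp": [0,0,-2.5],"twist": [0,0,0]},{"dp": [0,0,-2.62],"twist": [0,0,0]},{"dp": [0,0,-2.65],"twist": [0,0,0]}]}}

```text
time: 5.92
tcp_pos: [0.4736, 0.2321, 0.2598]
orientation: [0.0, 0.075, 0.997, 0.0]
force: [-0.5, -0.8, -1.3]
width: 0.653
grip_force: 8.1
```

Run:
```python
from h import *
s=sense(); print(s['time'],s['tcp_pos'],s['force'],s['grip_force'],s['width'])
c=calibration('wrist'); im,d=get_image('wrist'); save(im[120:340,200:440],'w3.png'); np.savez('w3.npz',im=im,d=d,**c)
cs=calibration('side'); ims,ds=get_image('side'); save(cv2.resize(ims[90:200,190:330],None,fx=5,fy=5,interpolation=cv2.INTER_CUBIC),'s3.png'); np.savez('s3.npz',im=ims,d=ds,**cs)
for n in ['wrist','side']:
  for t in ('pliers','pliers_tips'):
    for e in find_in(t,n)[:2]: print(n,t,e)
# points in tool frame near pliers axis
P=cloud(d,c,np.ones((400,640),bool)); Q=(P-s['tcp_pos'])@rot(s['orientation'])
Q=Q[(abs(Q[:,0])<.03)&(abs(Q[:,1])<.022)&(Q[:,2]<.13)&(Q[:,2]>-.05)]
for z0 in np.arange(-.04,.13,.01):
    a=Q[abs(Q[:,2]-z0)<.005]
    if len(a)>5: print('w',round(z0,3),len(a),(a.min(0)*1000).round(1),(a.max(0)*1000).round(1))
P=cloud(ds,cs,np.ones((400,640),bool)); Q=(P-s['tcp_pos'])@rot(s['orientation'])
Q=Q[(abs(Q[:,0])<.03)&(abs(Q[:,1])<.022)&(Q[:,2]<.13)&(Q[:,2]>-.05)]
for z0 in np.arange(-.04,.13,.01):
    a=Q[abs(Q[:,2]-z0)<.005]
    if len(a)>2: print('s',round(z0,3),len(a),(a.min(0)*1000).round(1),(a.max(0)*1000).round(1))
```

```text
5.925 [0.47359926 0.23209869 0.25982627] [-0.47787039 -0.78609824 -1.31028819] 8.052001940086484 0.6526926780223855
wrist pliers {'extent': [260.7, 198.7, 377.4, 314.6], 'p': 0.61}
wrist pliers_tips {'extent': [261.3, 199.3, 378.6, 315.5], 'p': 0.68}
side pliers {'extent': [226.1, 96.7, 243.0, 166.8], 'p': 0.91}
side pliers_tips {'extent': [229.6, 95.1, 245.6, 165.1], 'p': 0.91}
w -0.04 386 [ -7.1 -22.  -44.8] [  6.9  22.  -35. ]
w -0.03 284 [ -5.1 -22.  -35. ] [  6.8  22.  -25. ]
w -0.02 300 [ -5.2 -22.  -25. ] [  8.8  22.  -15. ]
w -0.01 234 [ -5.3 -22.  -15. ] [ 7.6 22.  -5. ]
w 0.0 152 [ -5.3 -21.8  -4.9] [ 7.  22.   2.3]
w 0.01 55 [ -0.4 -21.8   6.1] [ 5. 22. 15.]
w 0.02 1033 [ -5.6 -21.8  15.1] [ 5.2 22.  25. ]
w 0.03 214 [  3.4 -21.7  25. ] [ 5.9 21.5 35. ]
w 0.04 147 [  3.7 -10.3  35. ] [ 6.8  7.4 44.9]
w 0.05 27 [  1.8 -10.1  45.2] [ 5.7  7.1 54.8]
w 0.06 90 [  1.  -10.4  55. ] [ 3.   7.5 65. ]
w 0.07 79 [  1.  -10.5  65.1] [ 2.9  7.6 75. ]
w 0.08 72 [  1.8 -10.3  75. ] [ 3.   7.4 85. ]
w 0.09 62 [  1.8 -10.6  85.1] [ 2.8  7.7 94.9]
w 0.1 62 [  1.8 -10.9  95. ] [  3.9   8.  105. ]
w 0.11 41 [  0.3  -8.3 105. ] [  4.    5.5 115. ]
s -0.04 14 [ -7.   19.3 -43.8] [  3.5  22.  -35.3]
s -0.03 16 [ -5.9  16.  -34. ] [  4.8  22.  -25.2]
s -0.02 18 [ -6.6  15.3 -24.9] [  5.   21.3 -15.2]
s -0.01 22 [ -5.9  16.7 -15. ] [ 5.4 21.6 -5.5]
s 0.0 17 [-4.7 16.5 -4.8] [ 4.9 21.9  4.5]
s 0.01 14 [ -5.8 -19.9   6. ] [ 3.5 21.7 15. ]
s 0.02 35 [ -6.5 -21.7  15.2] [ 3.6 21.9 23.6]
s 0.03 24 [ -3.9 -21.8  25.2] [ 4.7 18.8 34.9]
s 0.04 24 [ -6.6 -11.4  35. ] [ 4.9  8.4 44. ]
s 0.05 18 [ -6.1 -10.6  45.3] [ 4.1  3.7 54.6]
s 0.06 20 [ -4.4 -11.2  55.5] [ 2.3  8.8 64.9]
s 0.07 14 [-2.7 -9.4 66.3] [ 1.5  7.9 72.8]
s 0.08 20 [-4.6 -9.6 75.1] [ 2.3  5.4 84.6]
s 0.09 19 [ -4.1 -13.   85. ] [ 1.9  6.9 94.6]
s 0.1 17 [ -4.9 -13.2  95. ] [  1.8  12.2 104.7]
s 0.11 18 [ -6.2  -7.6 105.6] [  2.7   5.5 114.4]
```

View pics/s3.png

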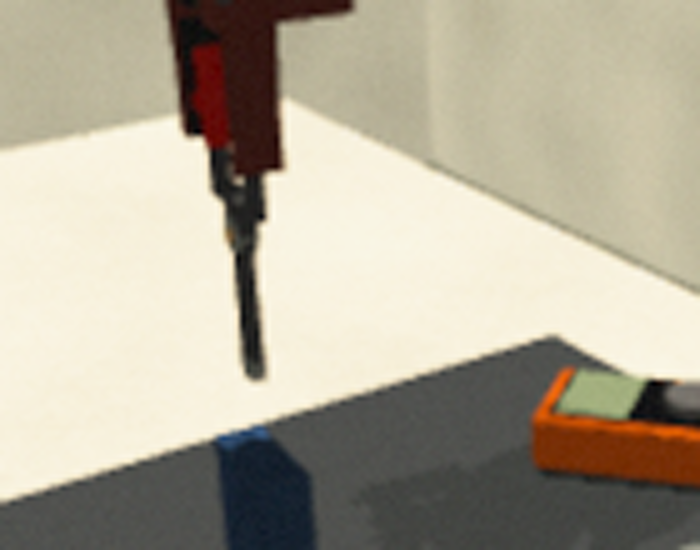

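The side view shows the pliers hanging straight. The tips end at about 114 mm along the tool, at crop (253,375), so the grip is right. Next I'll go above the ring.

Run:
```python
from h import *
print(plan([.39,-.217,.235],down(0)))
t=np.load('top0.npz'); im=t['im'].astype(int)[225:285,370:420]
P=cloud(t['d'],t,np.ones((400,640),bool)).reshape(-1,3)
q=P[(abs(P[:,0]-.43)<.05)&(abs(P[:,1]+.22)<.05)&(P[:,2]>.009)]; print(np.percentile(q,[1,99],axis=0).round(4))
```

```text
([0.308, -9.128, 0.486], [-0.004, -0.007, -1.431])
[[ 0.4059 -0.2413  0.0092]
 [ 0.4607 -0.1987  0.018 ]]
```

Emit:
{"name": "drive_tool", "arguments": {"motion": [{"dp": [0,-0.12,0],"twist": [0,0,-0.05]},{"dp": [0.02,-0.45,0],"twist": [0,0,-0.1]},{"dp": [0.05,-1.0,0],"twist": [0,0,-0.2]},{"dp": [0.07,-1.7,0],"twist": [0,0,-0.3]},{"dp": [0.1,-2.5,0],"twist": [0,0,-0.45]},{"dp": [0.13,-3.3,0.05],"twist": [0,0,-0.6]},{"dp": [0.16,-4.1,0.1],"twist": [0,0,-0.7]},{"dp": [0.19,-4.9,0.15],"twist": [0,0,-0.85]},{"dp": [0.21,-5.7,0.2],"twist": [0,0,-1.0]},{"dp": [0.24,-6.5,0.25],"twist": [0,0,-1.1]},{"dp": [0.27,-7.3,0.3],"twist": [0,0,-1.25]},{"dp": [0.29,-8.0,0.35],"twist": [0,0,-1.35]}]}}

```text
time: 7.72
tcp_pos: [0.3982, -0.1632, 0.2423]
orientation: [0.0, 0.005, 1.0, -0.0]
force: [0.3, -0.2, -1.4]
width: 0.659
grip_force: 8.1
```

Run:
```python
from h import *
s=sense(); print(s['tcp_pos'],plan([.39,-.217,.235],down(0)))
```

```text
[ 0.39820828 -0.16320181  0.24228136] ([0.154, -1.077, 0.146], [-0.006, 0.005, -0.088])
```

Emit:
{"name": "drive_tool", "arguments": {"motion": [{"dp": [0.05,-0.5,0.05],"twist": [0,0,-0.04]},{"dp": [0.1,-0.85,0.1],"twist": [0,0,-0.08]},{"dp": [0.15,-1.05,0.14],"twist": [0,0,-0.08]},{"dp": [0.15,-1.08,0.14],"twist": [0,0,-0.08]},{"dp": [0.15,-1.08,0.14],"twist": [0,0,-0.08]},{"dp": [0.15,-1.08,0.14],"twist": [0,0,-0.08]}]}}

```text
time: 8.48
tcp_pos: [0.3917, -0.2147, 0.2353]
orientation: [0.0, -0.0, 1.0, -0.0]
force: [-0.6, -0.7, -0.8]
width: 0.653
grip_force: 8.1
```

```bash
cat > look.py <<'E'
from h import *
import sys
tag=sys.argv[1]
s=sense(); print(s['time'],s['tcp_pos'],s['orientation'],s['qvel'].round(3))
c=calibration('wrist'); im,d=get_image('wrist'); np.savez(tag+'.npz',im=im,d=d,tcp=s['tcp_pos'],q=s['orientation'],**c)
save(im,tag+'.png')
for t in ('ring','puck','ring_left_end'):
    for e in regions_of(t,'wrist')[:2]:
        P=cloud(d,c,e['region']); print(t,e['p'],np.round(e['extent'],1),len(P),np.percentile(P,[1,50,99],axis=0).round(4).tolist() if len(P) else '')
        if t=='ring': np.save(tag+'_ring.npy',e['region'])
E
python3 look.py w4
```

```text
8.475 [ 0.39168482 -0.21471454  0.2353439 ] [ 1.66017076e-04 -3.96148249e-04  9.99999907e-01 -2.70414347e-05] [ 0.001  0.003 -0.001 -0.001 -0.002 -0.001]
ring 0.55 [300.1 186.8 333.6 226.7] 292 [[0.404, -0.2438, 0.0006], [0.422, -0.2347, 0.0146], [0.4516, -0.1982, 0.0167]]
ring 0.33 [301.3 193.2 325.2 220.9] 262 [[0.388, -0.2379, 0.0006], [0.4267, -0.2204, 0.0118], [0.4466, -0.2113, 0.1562]]
puck 0.79 [303.7 193.9 326.  221.5] 259 [[0.3881, -0.239, 0.0017], [0.4299, -0.2258, 0.0118], [0.4492, -0.2108, 0.1329]]
ring_left_end 0.46 [326.1 189.1 331.3 217.4] 138 [[0.3889, -0.2076, 0.0006], [0.4177, -0.2024, 0.0148], [0.4442, -0.1978, 0.1603]]
```

View pics/w4.png

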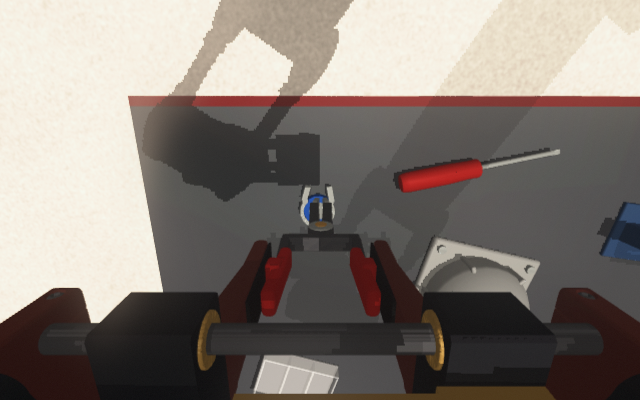

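The wrist view shows the ring at (317,208) with its lugs at (307,190) and (331,190), and the plier tips just in front of it. I'll fit the ring outline.

```bash
cat > fit.py <<'E'
from h import *
import sys
from scipy.optimize import minimize
def model():
    # sampled outline mask test in ring frame (mm): band 18.25..22.75, lugs x -35.. , |y| 11.5..~16
    pass
for f in sys.argv[1:]:
    t=np.load(f+'.npz'); im=t['im'].astype(int); d=t['d']
    sat=im.max(2)-im.min(2)
    v,u=np.mgrid[:400,:640]
    o,_=ray(t,0,0)
    K=np.linalg.inv(t['mtx']); D=(K@np.stack([u.ravel(),v.ravel(),np.ones(u.size)]))
    W=t['R'].T@D; s=(.015-o[2])/W[2]; X=(o[:,None]+W*s)[:2].T.reshape(400,640,2)
    m=(abs(X[...,0]-.435)<.045)&(abs(X[...,1]+.22)<.04)&(sat<40)&(im.mean(2)>110)
    P=cloud(d,t,np.ones((400,640),bool)) 
    zz=np.zeros((400,640)); vv,uu=np.nonzero(d>0); zz[vv,uu]=P[:,2]
    m&=(zz<.03)
    Q=X[m]*1000; print(f,len(Q),Q.min(0).round(1),Q.max(0).round(1))
    def dist(p,Q):
        c,sn=np.cos(p[2]),np.sin(p[2]); q=(Q-p[:2])@np.array([[c,-sn],[sn,c]])
        r=np.hypot(*q.T); th=abs(np.arctan2(q[:,1],-q[:,0]))
        db=np.where(th>.65,np.maximum(abs(r-20.5)-2.25,0),9)
        ay=abs(q[:,1]); dl=np.hypot(np.maximum(abs(ay-14)-2.5,0),np.maximum(abs(q[:,0]+25.5)-9.5,0))
        return np.minimum(db,dl)
    # symmetric: also reward coverage via out-of-mask penalty on the lugs' ends
    B=None
    for x0 in (432,438,444):
        for a in (-.3,0,.3):
            r=minimize(lambda p:np.mean(np.minimum(dist(p,Q),5)**2)+1e-4*(p[0]-438.5)**2,[x0,-220,a],method='Nelder-Mead')
            if B is None or r.fun<B.fun: B=r
    print('fit',B.x.round(3),B.fun)
    lug=Q[Q[:,0]<Q[:,0].min()+14]
    for k in np.arange(Q[:,0].min(),Q[:,0].min()+30,2.5):
        a=np.sort(Q[(Q[:,0]>=k)&(Q[:,0]<k+2.5)][:,1]); print(k.round(1),a.round(1).tolist())
E
python3 fit.py w4 top0
```

```text
w4 365 [ 403.1 -243. ] [ 455.3 -198.1]
fit [ 4.34346e+02 -2.20712e+02 -7.50000e-02] 3.9790831443900188
403.1 [-235.9, -234.6, -233.3, -232.0, -230.7, -229.5, -207.6, -206.4, -205.1, -203.8, -203.8, -202.5, -202.5]
405.6 [-237.2, -235.9, -235.9, -234.6, -234.6, -233.3, -233.3, -232.1, -232.0, -230.8, -230.8, -229.5, -207.6, -207.6, -206.3, -206.3, -205.1, -205.0, -203.8, -203.8, -202.5, -202.5, -201.2, -201.2]
408.1 [-237.2, -237.2, -236.0, -235.9, -234.7, -234.7, -233.4, -233.4, -232.1, -232.1, -230.8, -230.8, -207.6, -207.6, -206.3, -206.3, -205.0, -205.0, -203.7, -203.7, -202.5, -202.4, -201.2, -201.2]
410.6 [-238.6, -237.3, -237.3, -236.0, -236.0, -234.7, -234.7, -233.4, -233.4, -232.1, -232.1, -207.6, -206.3, -206.3, -205.0, -205.0, -203.7, -203.7, -202.4, -202.4, -201.1, -201.1]
413.1 [-238.6, -238.6, -237.3, -237.3, -236.0, -236.0, -234.7, -234.7, -233.4, -233.4, -232.2, -232.1, -206.3, -206.3, -205.0, -205.0, -203.7, -203.7, -202.4, -202.4, -201.1, -201.1, -199.8, -199.8]
415.6 [-240.0, -239.9, -238.7, -238.6, -237.4, -237.4, -236.1, -236.1, -234.8, -234.8, -233.5, -233.5, -20
[... 1134 characters left out ...]
0035e+02 -2.18000e-01] 10.27203291913225
405.8 [-234.8, -234.7, -232.3, -232.2, -204.5]
408.3 [-234.9, -232.4, -204.6, -204.5, -202.1]
410.8 [-237.5, -235.0, -204.7, -202.1]
413.3 [-237.6, -235.0, -204.7, -202.2]
415.8 [-237.7, -235.1, -204.8, -202.3]
418.3 [-237.7, -235.2, -204.9, -202.3]
420.8 [-237.8, -235.3, -204.9, -202.4, -199.9]
423.3 [-237.9, -235.4, -205.0, -202.5]
425.8 [-240.5, -238.0, -222.8, -220.2, -217.7, -215.2, -205.1, -202.5]
428.3 [-240.6, -238.0, -225.4, -222.8, -220.3, -217.8, -215.2, -212.7, -202.6]
430.8 [-240.7, -228.0, -225.4, -222.9, -220.4, -217.8, -215.3, -212.8, -210.2, -200.1]
433.3 [-240.7, -228.1, -225.5, -223.0, -220.5, -217.9, -215.4, -212.8, -210.3, -200.2]
```

Emit:
{"name": "drive_tool", "arguments": {"motion": [{"dp": [-0.03,-0.03,0.1],"twist": [0,0,0.1]},{"dp": [-0.08,-0.06,0.4],"twist": [0,0,0.3]},{"dp": [-0.12,-0.09,0.75],"twist": [0,0,0.6]},{"dp": [-0.16,-0.09,1.05],"twist": [0,0,0.7]},{"dp": [-0.17,-0.09,1.2],"twist": [0,0,0.7]},{"dp": [-0.17,-0.09,1.2],"twist": [0,0,0.7]},{"dp": [-0.17,-0.09,1.2],"twist": [0,0,0.7]}]}}

```text
time: 9.55
tcp_pos: [0.4002, -0.2198, 0.1758]
orientation: [0.0, 0.037, 0.999, -0.0]
force: [0.3, 0.9, -0.8]
width: 0.658
grip_force: 8.1
```

```bash
python3 look.py w5; python3 fit.py w5
python3 - <<'E'
import cv2
a=cv2.imread('pics/w5.png')[130:250,250:390]; cv2.imwrite('pics/w5c.png',cv2.resize(a,None,fx=5,fy=5,interpolation=cv2.INTER_NEAREST))
E
```

```text
9.55 [ 0.40021232 -0.21984818  0.17580877] [ 4.51314607e-04  3.66687484e-02  9.99327334e-01 -2.80095844e-04] [-0.    -0.003 -0.007  0.002  0.     0.001]
ring 0.58 [302.4 194.  343.5 235.6] 421 [[0.4033, -0.2426, 0.003], [0.423, -0.2059, 0.0146], [0.4527, -0.1985, 0.0163]]
puck 0.75 [316.4 201.9 341.5 234.4] 220 [[0.3991, -0.225, 0.0031], [0.4315, -0.2089, 0.0116], [0.4503, -0.203, 0.1126]]
ring_left_end 0.8 [331.8 195.2 342.3 234.2] 203 [[0.405, -0.207, 0.0012], [0.4259, -0.2025, 0.0147], [0.4521, -0.1984, 0.0163]]
w5 360 [ 402.6 -243. ] [ 453.2 -197.5]
fit [ 4.35928e+02 -2.19981e+02 -1.26000e-01] 3.0369253042799422
402.6 [-205.8, -204.7, -204.6, -203.6, -203.5, -202.5, -202.4, -202.4, -201.4, -201.4]
405.1 [-205.9, -205.8, -204.8, -204.7, -203.7, -203.7, -202.6, -202.6, -201.5, -201.5]
407.6 [-206.0, -206.0, -204.9, -204.9, -203.9, -203.8, -202.8, -202.7, -201.7, -201.6, -200.6, -200.5]
410.1 [-206.2, -206.2, -206.1, -205.1, -205.0, -204.0, -203.9, -202.9, -202.8, -201.8, -201.7, -200.7, -200.6]
412.6 [-206.4, -206.3, -205.3, -205.2, -205.1, -204.2, -204.1, -204.0, -203.1, -203.0, -
[... 587 characters left out ...]
-200.3, -200.2, -199.2, -199.1, -198.0]
425.1 [-240.6, -239.5, -239.4, -239.3, -238.3, -238.2, -237.2, -237.1, -236.1, -236.0, -224.9, -224.9, -223.8, -223.8, -223.7, -222.6, -222.6, -221.5, -205.9, -205.9, -204.8, -204.8, -203.7, -203.7, -202.6, -202.6, -201.5, -201.4, -200.4, -200.3]
427.6 [-240.8, -240.7, -239.7, -239.6, -238.6, -238.5, -238.4, -237.4, -237.3, -224.0, -223.9, -222.9, -222.8, -222.7, -209.5, -204.9, -203.9, -203.8, -202.7, -202.7, -201.6, -201.6, -200.5, -200.5, -199.4]
430.1 [-242.1, -242.0, -241.0, -240.9, -239.9, -239.8, -238.8, -238.7, -237.5, -224.2, -224.1, -223.1, -223.0, -209.6, -209.5, -203.9, -202.9, -202.8, -201.8, -201.7, -200.6, -200.6, -199.5, -199.5, -198.4]
```

View pics/w5c.png

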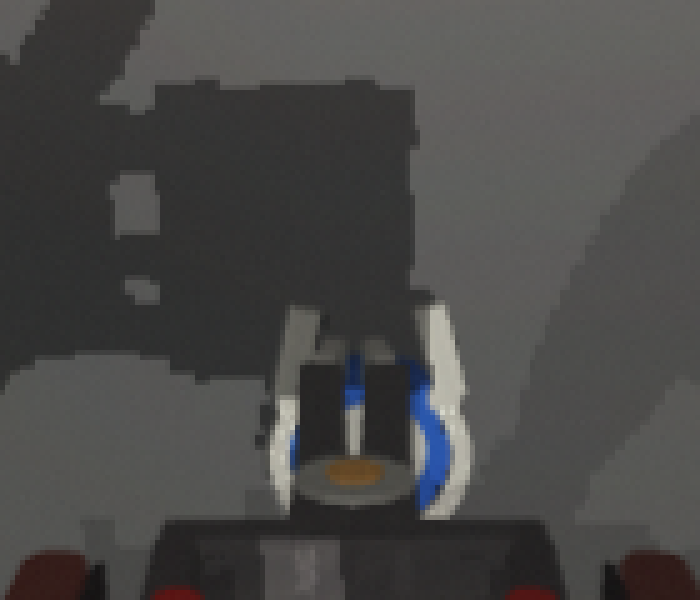

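The crop shows the lugs at columns 275-320 and 418-447 and the ring flanks at 268 and 472, so the ring's yaw matches the tool's. The tips, at columns 300-410, sit about 3 mm to the left of the gap's middle. I'll check this from depth.

```bash
cat > rel.py <<'E'
from h import *
import sys
for f in sys.argv[1:]:
    t=np.load(f+'.npz'); d=t['d']; Rt=rot(t['q'])
    P=cloud(d,t,np.ones((400,640),bool)); Q=(P-t['tcp'])@Rt*1000
    b=(P[:,2]>.0095)&(P[:,2]<.021)&(abs(Q[:,0]+30)<45)&(abs(Q[:,1])<35); q=Q[b]
    for k in np.arange(np.floor(q[:,0].max()),-20,-2):
        a=np.sort(q[(q[:,0]<=k)&(q[:,0]>k-2)][:,1])
        if len(a)<4: continue
        g=np.argmax(np.diff(a)); print('lug x',k-1,'n',len(a),'outer',a[0].round(1),a[-1].round(1),'mid',(a[0]+a[-1]).round(1)/2,'inner',a[g].round(1),a[g+1].round(1),'mid',((a[g]+a[g+1])/2).round(1))
    for z0 in (90,95,100,104,108,112,115):
        a=Q[(abs(Q[:,2]-z0)<2)&(abs(Q[:,1])<20)&(abs(Q[:,0])<15)]
        if len(a)>3: print('tip z',z0,len(a),a.min(0).round(1),a.max(0).round(1),'mid y',((a.min(0)+a.max(0))/2)[1].round(1))
E
python3 rel.py w4 w5
```

```text
lug x -12.0 n 18 outer -21.2 12.2 mid -4.45 inner -14.8 7.1 mid -3.8
lug x -14.0 n 11 outer -21.2 12.3 mid -4.5 inner -14.8 7.1 mid -3.8
lug x -16.0 n 22 outer -22.6 13.5 mid -4.5 inner -16.1 7.1 mid -4.5
lug x -18.0 n 12 outer -22.5 13.6 mid -4.5 inner -16.1 7.1 mid -4.5
lug x -20.0 n 19 outer -22.6 13.6 mid -4.5 inner -17.4 8.4 mid -4.5
tip z 90 22 [  2.2 -10.5  88.4] [ 3.   7.7 91.7] mid y -1.4
tip z 95 24 [  2.1 -10.6  93.2] [ 2.9  7.9 96.7] mid y -1.4
tip z 100 25 [  2.  -10.8  98. ] [  3.    8.1 102. ] mid y -1.3
tip z 104 27 [  1.9 -10.9 102. ] [  4.    6.3 106. ] mid y -2.3
tip z 108 13 [  2.2  -8.2 106.1] [  4.    5.5 110. ] mid y -1.4
tip z 112 18 [  0.6  -7.4 110.2] [  3.8   4.7 114. ] mid y -1.4
tip z 115 8 [  3.1  -6.5 113.6] [  3.8   3.8 116.2] mid y -1.4
lug x -4.0 n 26 outer -15.0 18.9 mid 1.95 inner -9.5 12.3 mid 1.4
lug x -6.0 n 27 outer -16.1 19.0 mid 1.45 inner -9.5 12.3 mid 1.4
lug x -8.0 n 22 outer -16.1 20.0 mid 1.95 inner -9.5 13.4 mid 1.9
lug x -10.0 n 17 outer -16.2 20.1 mid 1.95 inner -10.7 13.4 mid 1.4
lug x -12.0 n 26 outer -17.2 20.1 mid 1.45 inner -10.7 14.6 mid 2.0
lug x -14.0 n 24 outer -17.3 21.2 mid 1.95 inner -10.7 14.6 mid 1.9
lug x -16.0 n 16 outer -17.4 21.4 mid 2.0 inner -14.0 14.7 mid 0.4
lug x -18.0 n 28 outer -18.5 22.4 mid 1.95 inner 0.3 15.8 mid 8.1
lug x -20.0 n 33 outer -18.5 22.5 mid 1.95 inner 0.3 11.5 mid 5.9
tip z 90 23 [  2.  -10.5  88.1] [ 3.1  7.7 91.6] mid y -1.4
tip z 95 28 [  2.  -10.7  93.1] [ 3.1  7.9 97. ] mid y -1.4
tip z 100 24 [  2.  -10.8  98. ] [  3.    8.  101.8] mid y -1.4
tip z 104 26 [  2.1 -10.  102. ] [  3.6   8.1 105.8] mid y -0.9
tip z 108 16 [  2.1  -8.2 106.1] [  3.9   5.5 109.9] mid y -1.4
tip z 112 15 [  0.6  -7.4 110.2] [  4.1   4.7 113. ] mid y -1.4
tip z 115 6 [  3.3  -6.5 114. ] [  3.6   2.9 115.3] mid y -1.8
```

Emit:
{"name": "drive_tool", "arguments": {"motion": [{"dp": [-0.1,0.033,0],"twist": [0,0,0]},{"dp": [-0.2,0.066,0.1],"twist": [0,0,0]},{"dp": [-0.2,0.066,0.3],"twist": [0,0,0]},{"dp": [-0.2,0.066,0.5],"twist": [0,0,0]},{"dp": [-0.2,0.066,0.65],"twist": [0,0,0]},{"dp": [-0.2,0.066,0.65],"twist": [0,0,0]},{"dp": [-0.2,0.066,0.65],"twist": [0,0,0]}]}}

```text
time: 10.62
tcp_pos: [0.4103, -0.2173, 0.1429]
orientation: [0.0, 0.037, 0.999, -0.0]
force: [0.1, -0.8, -1.4]
width: 0.653
grip_force: 8.1
```

```bash
python3 look.py w6 | head -2; python3 rel.py w6
python3 - <<'E'
import cv2
a=cv2.imread('pics/w6.png')[150:270,250:390]; cv2.imwrite('pics/w6c.png',cv2.resize(a,None,fx=5,fy=5,interpolation=cv2.INTER_NEAREST))
E
```

```text
10.625 [ 0.4102679  -0.2172514   0.14289781] [ 1.72316816e-04  3.67468111e-02  9.99324587e-01 -1.07082657e-04] [ 0.002  0.    -0.007  0.001  0.001  0.001]
ring 0.78 [299.7 192.2 343.3 237.4] 589 [[0.4033, -0.2424, 0.0001], [0.4222, -0.2304, 0.0147], [0.4486, -0.1978, 0.0167]]
lug x 7.0 n 20 outer -18.5 14.7 mid -1.9 inner -13.6 8.9 mid -2.4
lug x 5.0 n 29 outer -18.5 15.8 mid -1.35 inner -12.6 8.9 mid -1.9
lug x 3.0 n 30 outer -19.5 15.8 mid -1.85 inner -12.7 9.0 mid -1.8
lug x 1.0 n 29 outer -19.6 16.8 mid -1.4 inner -13.6 9.9 mid -1.9
lug x -1.0 n 30 outer -20.6 16.9 mid -1.85 inner -13.7 9.9 mid -1.9
lug x -3.0 n 27 outer -20.6 16.9 mid -1.85 inner -14.7 11.0 mid -1.9
lug x -5.0 n 28 outer -20.7 18.1 mid -1.3 inner -14.8 11.0 mid -1.9
lug x -7.0 n 35 outer -21.7 17.9 mid -1.9 inner -14.7 -1.9 mid -8.3
lug x -9.0 n 36 outer -21.7 19.0 mid -1.35 inner -15.7 -2.9 mid -9.3
lug x -11.0 n 42 outer -21.8 19.1 mid -1.4 inner -12.9 -2.9 mid -7.9
lug x -13.0 n 38 outer -22.8 18.1 mid -2.35 inner -13.0 -2.9 mid -7.9
lug x -15.0 n 46 outer -21.9 18.2 mid -1.85 inner 0.2 10.2 mid 5.2
lug x -17.0 n 37 outer -20.9 19.3 mid -0.85 inner -13.0 -2.9 mid -7.9
lug x -19.0 n 43 outer -21.9 19.2 mid -1.35 inner -13.0 -2.9 mid -7.9
tip z 90 22 [  1.7 -10.5  88.1] [ 2.9  7.7 91.8] mid y -1.4
tip z 95 27 [  2.  -10.7  93.1] [ 2.8  7.9 96.8] mid y -1.4
tip z 100 21 [  1.9 -10.8  98.1] [  2.7   8.  101.9] mid y -1.4
tip z 104 29 [  2.  -10.9 102. ] [  3.8   8.1 105.9] mid y -1.4
tip z 108 17 [  0.9  -8.3 106.1] [  3.8   5.5 110. ] mid y -1.4
tip z 112 17 [  0.8  -7.4 110.3] [  3.8   4.6 113.9] mid y -1.4
tip z 115 8 [  3.3  -6.6 113.5] [  3.8   3.8 115. ] mid y -1.4
```

View pics/w6c.png

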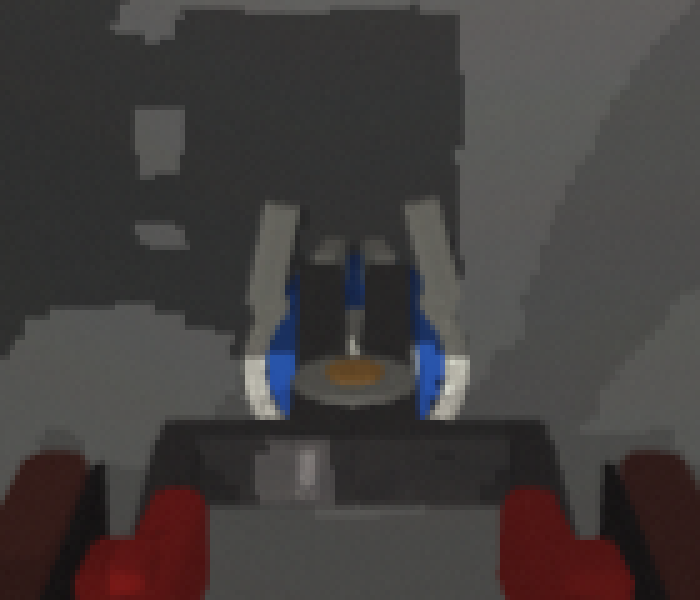

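The crop shows the tips centred between the lugs, at columns 318-395 against inner edges 297 and 410. One small correction back, then down and squeeze.

Emit:
{"name": "drive_tool", "arguments": {"motion": [{"dp": [0.028,-0.006,0.05],"twist": [0,0,0]},{"dp": [0.028,-0.006,0.15],"twist": [0,0,0]},{"dp": [0.028,-0.006,0.27],"twist": [0,0,0]},{"dp": [0.028,-0.006,0.34],"twist": [0,0,0]},{"dp": [0.028,-0.006,0.36],"twist": [0,0,0]},{"dp": [0.028,-0.006,0.36],"twist": [0,0,0]}]}}

```text
time: 11.58
tcp_pos: [0.4088, -0.2173, 0.1246]
orientation: [-0.0, 0.037, 0.999, 0.0]
force: [-1.6, -1.1, -1.7]
width: 0.657
grip_force: 8.1
```

```bash
python3 look.py w7 | head -2; python3 rel.py w7
```

```text
11.575 [ 0.40880689 -0.21734214  0.12460264] [-4.62847853e-05  3.66879726e-02  9.99326769e-01  9.50147310e-06] [-0.    -0.001 -0.006 -0.001  0.002  0.   ]
ring 0.19 [470.  251.2 632.2 322.2] 5263 [[0.4806, -0.0664, 0.0038], [0.5073, -0.0175, 0.01], [0.538, 0.0884, 0.0546]]
lug x 5.0 n 28 outer -18.5 14.8 mid -1.85 inner -12.1 9.2 mid -1.4
lug x 3.0 n 80 outer -18.5 15.7 mid -1.4 inner -12.9 -8.3 mid -10.6
lug x 1.0 n 33 outer -19.5 16.7 mid -1.4 inner -12.9 -3.7 mid -8.3
lug x -1.0 n 39 outer -19.6 16.7 mid -1.45 inner -13.0 10.2 mid -1.4
lug x -3.0 n 27 outer -20.5 17.6 mid -1.45 inner -13.9 10.3 mid -1.8
lug x -5.0 n 32 outer -20.6 17.8 mid -1.35 inner -13.9 11.2 mid -1.4
lug x -7.0 n 34 outer -20.6 18.8 mid -0.9 inner -14.9 11.3 mid -1.8
lug x -9.0 n 36 outer -21.6 18.8 mid -1.4 inner 0.0 12.2 mid 6.1
lug x -11.0 n 40 outer -21.6 18.8 mid -1.4 inner -15.1 -2.8 mid -8.9
lug x -13.0 n 54 outer -22.5 19.9 mid -1.3 inner 0.0 9.5 mid 4.8
lug x -15.0 n 49 outer -22.7 18.9 mid -1.9 inner -0.9 9.6 mid 4.3
lug x -17.0 n 37 outer -20.8 18.9 mid -0.9 inner -0.9 10.6 mid 4.8
lug x -19.0 n 33 outer -20.8 19.2 mid -0.8 inner -1.9 10.6 mid 4.4
tip z 90 24 [  1.8 -10.5  88.3] [ 3.   7.7 91.5] mid y -1.4
tip z 95 30 [  1.9 -10.7  93. ] [ 3.1  7.9 96.7] mid y -1.4
tip z 100 29 [  2.  -10.8  98. ] [  2.8   8.1 102. ] mid y -1.4
tip z 104 23 [  2. -10. 102.] [  3.8   5.4 105.9] mid y -2.3
tip z 108 188 [-14.8 -19.7 106.2] [  5.   19.8 110. ] mid y 0.0
tip z 112 199 [-15.  -19.7 110. ] [  6.3  19.9 113.9] mid y 0.1
tip z 115 40 [-15.  -14.2 113. ] [  4.8  12.4 116.6] mid y -0.9
```

Emit:
{"name": "drive_tool", "arguments": {"motion": [{"dp": [0,0,0],"twist": [0,0,0]},{"dp": [0,0,0],"twist": [0,0,0]},{"dp": [0,0,0],"twist": [0,0,0]},{"dp": [0,0,0],"twist": [0,0,0]},{"dp": [0,0,0],"twist": [0,0,0]},{"dp": [0,0,0],"twist": [0,0,0]}], "fingers": 0.72, "newtons": 32}}

```text
time: 12.52
tcp_pos: [0.4088, -0.2173, 0.1246]
orientation: [0.0, 0.037, 0.999, 0.0]
force: [-0.4, -0.2, -0.7]
width: 0.364
grip_force: 31.5
```

```bash
python3 look.py w8 | head -2
python3 - <<'E'
from h import *
s=sense(); print(s['force'],s['torque'],s['width']*88,s['grip_force'])
a=cv2.imread('pics/w8.png')[150:270,250:390]; cv2.imwrite('pics/w8c.png',cv2.resize(a,None,fx=5,fy=5,interpolation=cv2.INTER_NEAREST))
E
```

```text
12.525 [ 0.40882965 -0.21734958  0.12462481] [2.20188488e-06 3.66978562e-02 9.99326407e-01 1.66454303e-05] [ 0.001 -0.     0.002 -0.     0.002  0.002]
ring 0.57 [292.6 195.2 348.9 254.2] 555 [[0.4027, -0.2485, -0.0003], [0.4231, -0.2276, 0.0141], [0.4586, -0.1917, 0.0979]]
[-0.35084341 -0.18200076 -1.08326259] [-0.07593538  0.02823927 -0.01909128] 32.50946262828339 31.479912609793246
```

View pics/w8c.png

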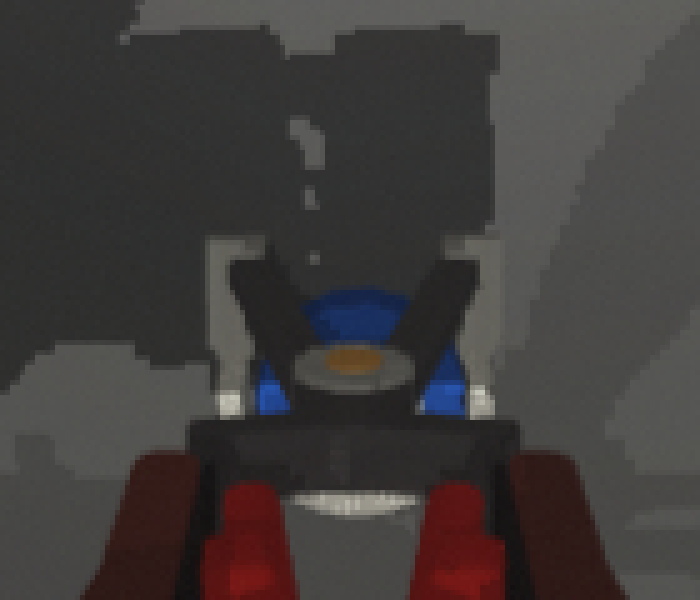

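The crop shows the jaws spread, with a tip on each lug at (250,250) and (460,250), and the ring opened evenly. I'll lift.

Emit:
{"name": "drive_tool", "arguments": {"motion": [{"dp": [0,0,-0.04],"twist": [0,0,0]},{"dp": [0,0,-0.12],"twist": [0,0,0]},{"dp": [0,0,-0.24],"twist": [0,0,0]},{"dp": [0,0,-0.4],"twist": [0,0,0]},{"dp": [0,0,-0.55],"twist": [0,0,0]},{"dp": [0,0,-0.65],"twist": [0,0,0]},{"dp": [0,0,-0.7],"twist": [0,0,0]},{"dp": [0,0,-0.7],"twist": [0,0,0]}]}}

```text
time: 13.72
tcp_pos: [0.4088, -0.2174, 0.1597]
orientation: [0.0, 0.037, 0.999, -0.0]
force: [-0.7, -0.6, -0.9]
width: 0.371
grip_force: 31.5
```

```bash
cat > ringrel.py <<'E'
from h import *
import sys
# carried ring in tool frame, from wrist and side depth
tag=sys.argv[1]
s=sense(); print(s['time'],s['tcp_pos'],s['force'].round(1),s['width']*88,s['grip_force']); Rt=rot(s['orientation'])
for n in ('wrist','side','top'):
    c=calibration(n); im,d=get_image(n); save(im,tag+n+'.png'); np.savez(tag+n+'.npz',im=im,d=d,tcp=s['tcp_pos'],q=s['orientation'],**c)
    P=cloud(d,c,np.ones((400,640),bool)); Q=(P-s['tcp_pos'])@Rt*1000
    m=(Q[:,2]>95)&(Q[:,2]<122)&(Q[:,0]>-58)&(Q[:,0]<15)&(abs(Q[:,1])<35); q=Q[m]
    m2=(abs(q[:,1])>17)|(q[:,0]<-8); q=q[m2]
    print(n,len(q)); 
    if len(q)<5: continue
    print(' lo/hi',q.min(0).round(1),q.max(0).round(1))
    A=np.c_[q[:,:2],np.ones(len(q))]; co=np.linalg.lstsq(A,q[:,2],rcond=None)[0]
    res=q[:,2]-A@co; k=abs(res)<2.5; co=np.linalg.lstsq(A[k],q[k,2],rcond=None)[0]
    print(' plane z=%.4f x+%.4f y+%.2f'%tuple(co),'z at lug(0),mid(-25),back(-48)',[(co[0]*x+co[2]).round(1) for x in (0,-25,-48)],k.sum())
    for x0 in range(8,-58,-4):
        a=q[abs(q[:,0]-x0)<2]
        if len(a)>2: print('  x',x0,len(a),'y',a[:,1].min().round(1),a[:,1].max().round(1),'mid',((a[:,1].min()+a[:,1].max())/2).round(1),'z',np.median(a[:,2]).round(1))
E
python3 ringrel.py r1
```

```text
13.725 [ 0.40884218 -0.21738876  0.15972626] [-0.7 -0.6 -0.9] 32.64743455362847 31.475696400739253
wrist 609
 lo/hi [-51.  -28.8  95.3] [  5.2  26.6 119. ]
 plane z=-0.0008 x+0.0047 y+110.42 z at lug(0),mid(-25),back(-48) [np.float64(110.4), np.float64(110.4), np.float64(110.5)] 489
  x 4 126 y -28.8 25.1 mid -1.9 z 110.2
  x 0 58 y -28.0 26.1 mid -1.0 z 110.5
  x -4 38 y -28.0 26.3 mid -0.9 z 110.5
  x -8 54 y -28.2 26.4 mid -0.9 z 110.9
  x -12 65 y -28.4 26.6 mid -0.9 z 110.6
  x -16 68 y -28.3 26.6 mid -0.9 z 110.5
  x -20 43 y -26.5 24.7 mid -0.9 z 110.7
  x -24 37 y -26.7 24.9 mid -0.9 z 110.6
  x -28 41 y -26.8 25.0 mid -0.9 z 110.5
  x -32 6 y -26.8 23.1 mid -1.8 z 110.5
  x -48 64 y -11.7 9.9 mid -0.9 z 110.2
  x -52 9 y -6.7 4.0 mid -1.3 z 110.6
side 237
 lo/hi [-52.1 -27.1  95.9] [  3.6  28.5 117.8]
 plane z=-0.0106 x+0.0116 y+110.47 z at lug(0),mid(-25),back(-48) [np.float64(110.5), np.float64(110.7), np.float64(111.0)] 159
  x 4 23 y -25.6 28.5 mid 1.4 z 111.8
  x 0 44 y -26.2 28.5 mid 1.1 z 108.2
  x -4 21 y -27.0 19.5 mid -3.8 z 110.6
  x -8 10 y -26.4 22.3 mid -2.1 z 110.8
  x -12 12 y -26.5 24.7 mid -0.9 z 111.2
  x -16 19 y -27.1 27.1 mid 0.0 z 110.8
  x -20 13 y -25.1 26.6 mid 0.8 z 111.2
  x -24 7 y -24.7 26.7 mid 1.0 z 110.0
  x -28 7 y -24.8 -21.3 mid -23.0 z 111.7
  x -32 7 y -24.9 21.0 mid -2.0 z 110.5
  x -36 9 y -23.2 24.2 mid 0.5 z 110.8
  x -40 14 y -22.0 24.2 mid 1.1 z 110.7
  x -44 18 y -17.9 22.7 mid 2.4 z 111.1
  x -48 29 y -13.0 15.5 mid 1.3 z 111.1
  x -52 4 y -0.9 5.4 mid 2.3 z 110.4
top 45
 lo/hi [-50.  -24.3 106.2] [-35.5  22.1 114.1]
 plane z=0.0371 x+-0.0168 y+111.99 z at lug(0),mid(-25),back(-48) [np.float64(112.0), np.float64(111.1), np.float64(110.2)] 34
  x -36 5 y -24.3 22.1 mid -1.1 z 110.2
  x -40 10 y -24.3 20.2 mid -2.1 z 111.4
  x -44 13 y -19.6 18.3 mid -0.7 z 109.9
  x -48 17 y -14.3 10.4 mid -1.9 z 110.1
```

The ring is carried level, with its top at tool z 110.5 and its mid point at about tool (-25.3, -0.9). Now the stub position.

Run:
```python
from h import *
for f in ('top0','r1top','side0','r1side','w1','r1wrist'):
    t=np.load(f+'.npz'); P=cloud(t['d'],t,np.ones((400,640),bool))
    b=P[(abs(P[:,0]-.565)<.05)&(abs(P[:,1])<.05)&(P[:,2]>.1035)&(P[:,2]<.112)]
    if len(b)<10: print(f,len(b)); continue
    (x,y),r=cv2.minEnclosingCircle((b[:,:2]*1000).astype(np.float32))
    print(f,len(b),'circ',round(x,1),round(y,1),round(r,1),'minmax',(b.min(0)*1000).round(1),(b.max(0)*1000).round(1),'med z',np.median(b[:,2]).round(4))
    b=P[(abs(P[:,0]-.565)<.05)&(abs(P[:,1])<.05)&(P[:,2]>.082)&(P[:,2]<.1)]
    if len(b): print('   low',len(b),(b.min(0)*1000).round(1),(b.max(0)*1000).round(1))
print(plan([.50,0,.26],down(-.073)))
```

```text
top0 198 circ 574.5 -0.5 18.8 minmax [556.1 -19.2 103.5] [591.5  17.9 111.4] med z 0.1068
   low 69 [544.6 -22.   82.2] [596.7  20.7  98.2]
r1top 195 circ 574.5 -0.5 18.9 minmax [556.2 -19.2 103.5] [591.4  17.9 111.2] med z 0.1067
   low 67 [553.2 -21.9  83.3] [596.8  20.7  97. ]
side0 109 circ 573.5 0.4 18.8 minmax [558.1 -17.5 103.6] [590.4  18.3 108.9] med z 0.1065
   low 141 [551.  -20.8  82. ] [593.1  21.  100. ]
r1side 0
w1 0
r1wrist 0
([-1.501, 4.468, -2.013], [0.002, -0.004, -0.004])
```

Run:
```python
from h import *
print(plan([.5489,.0025,.26],down(-.073)))
```

```text
([-2.473, 4.59, -2.014], [0.002, -0.004, -0.004])
```

Emit:
{"name": "drive_tool", "arguments": {"motion": [{"dp": [0,0,-0.15],"twist": [0,0,0]},{"dp": [0,0,-0.5],"twist": [0,0,0]},{"dp": [-0.05,0.1,-1.0],"twist": [0,0,0]},{"dp": [-0.2,0.4,-1.5],"twist": [0,0,0]},{"dp": [-0.45,0.85,-1.85],"twist": [0,0,0]},{"dp": [-0.75,1.4,-2.0],"twist": [0,0,0]},{"dp": [-1.1,2.0,-2.01],"twist": [0,0,0]},{"dp": [-1.4,2.6,-2.01],"twist": [0,0,0]},{"dp": [-1.75,3.2,-2.01],"twist": [0,0,0]},{"dp": [-2.05,3.8,-2.01],"twist": [0,0,0]},{"dp": [-2.3,4.25,-2.01],"twist": [0,0,0]},{"dp": [-2.43,4.5,-2.01],"twist": [0,0,0]}]}}

```text
time: 15.38
tcp_pos: [0.5471, -0.0009, 0.2612]
orientation: [0.0, 0.036, 0.999, -0.0]
force: [0.9, -0.3, -1.7]
width: 0.365
grip_force: 31.5
```

Emit:
{"name": "drive_tool", "arguments": {"motion": [{"dp": [-0.04,0.08,0],"twist": [0,0,0]},{"dp": [-0.04,0.08,0],"twist": [0,0,0]},{"dp": [-0.04,0.08,0],"twist": [0,0,0]},{"dp": [-0.04,0.08,0],"twist": [0,0,0]}]}}

```text
time: 15.88
tcp_pos: [0.5486, 0.0014, 0.2603]
orientation: [0.0, 0.037, 0.999, -0.0]
force: [0.3, -0.7, -2.0]
width: 0.368
grip_force: 31.5
```

```bash
cat >> ringrel.py <<'E'
    z=P[:,2]; b=(z>.1035)&(z<.1105)&(abs(P[:,0]-.574)<.03)&(abs(P[:,1])<.03); a=Q[b]
    if len(a)>5:
        (x,y),r=cv2.minEnclosingCircle(a[:,:2].astype(np.float32)); print(' STUB tool',len(a),round(x,1),round(y,1),'r',round(r,1),a.min(0).round(1),a.max(0).round(1),np.median(z[b]).round(4))
    b=(z>.089)&(z<.1035)&(abs(P[:,0]-.574)<.03)&(abs(P[:,1])<.03); a=Q[b]
    if len(a)>5: print(' stub side',len(a),a.min(0).round(1),a.max(0).round(1))
E
python3 ringrel.py r2
python3 - <<'E'
import cv2
a=cv2.imread('pics/r2wrist.png')[110:330,200:440]; cv2.imwrite('pics/r2c.png',cv2.resize(a,None,fx=2.7,fy=2.7,interpolation=cv2.INTER_NEAREST))
E
```

```text
15.875 [0.54856734 0.00137914 0.26033023] [ 0.3 -0.7 -2. ] 32.37815078598185 31.476083379238844
wrist 607
 lo/hi [-50.8 -28.9  95.4] [  5.3  26.6 118.4]
 plane z=-0.0023 x+0.0041 y+110.43 z at lug(0),mid(-25),back(-48) [np.float64(110.4), np.float64(110.5), np.float64(110.5)] 478
  x 4 127 y -28.9 25.2 mid -1.8 z 110.2
  x 0 53 y -28.0 25.2 mid -1.4 z 110.4
  x -4 42 y -28.1 26.3 mid -0.9 z 110.6
  x -8 52 y -28.1 26.4 mid -0.9 z 110.7
  x -12 63 y -28.2 26.5 mid -0.8 z 110.6
  x -16 70 y -28.4 26.6 mid -0.9 z 110.7
  x -20 42 y -26.6 23.9 mid -1.4 z 110.6
  x -24 38 y -26.8 24.9 mid -0.9 z 110.7
  x -28 40 y -26.7 25.0 mid -0.9 z 110.5
  x -32 7 y -26.8 24.0 mid -1.4 z 110.5
  x -48 63 y -11.6 9.8 mid -0.9 z 110.2
  x -52 10 y -5.8 7.0 mid 0.6 z 110.6
 STUB tool 473 -17.1 -0.1 r 16.0 [-31.9 -16.1 151.5] [ -6.3  15.5 156.8] 0.1066
 stub side 106 [-19.6 -17.8 156.8] [ -3.6  16.  171.3]
side 149
 lo/hi [-52.9 -27.2  95.2] [  4.8  28.3 119.4]
 plane z=-0.0303 x+0.0061 y+109.75 z at lug(0),mid(-25),back(-48) [np.float64(109.8), np.float64(110.5), np.float64(111.2)] 92
  x 4 14 y -26.5 23.1 mid -1.7 z 111.3
  x 0 32 y -26.1 28.3 mid 1.1 z 105.8
  x -4 18 y -27.2 19.2 mid -4.0 z 108.8
  x -8 8 y -26.2 20.4 mid -2.9 z 111.4
  x -12 5 y -26.3 25.8 mid -0.3 z 110.7
  x -16 12 y -26.4 25.0 mid -0.7 z 110.8
  x -20 5 y -25.4 24.4 mid -0.5 z 111.3
  x -24 5 y -26.8 22.9 mid -1.9 z 110.9
  x -28 6 y -25.5 28.1 mid 1.3 z 111.3
  x -32 4 y -25.7 -19.9 mid -22.8 z 111.0
  x -36 6 y -22.8 24.1 mid 0.6 z 110.7
  x -40 6 y -23.0 22.1 mid -0.4 z 110.5
  x -44 12 y -18.0 22.6 mid 2.3 z 111.3
  x -48 12 y -13.4 10.6 mid -1.4 z 110.4
  x -52 4 y -5.0 10.3 mid 2.6 z 111.3
 STUB tool 108 -25.0 1.0 r 18.9 [-42.8 -16.6 151.8] [ -7.5  18.8 156.7] 0.1064
 stub side 90 [-40.5 -17.7 156.9] [ -6.4  11.9 171.3]
top 0
```

View pics/r2c.png

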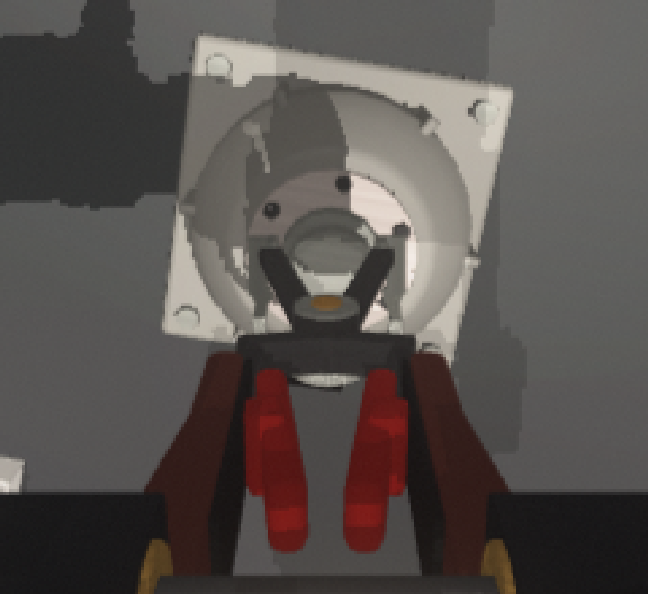

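The crop shows the spread ring framing the stub top at (330,245), and the wrist data puts the stub at tool (-25.1, -0.5) against the ring mid at (-25.4, -0.9). I'll correct this slightly and descend to just above the stub.

Emit:
{"name": "drive_tool", "arguments": {"motion": [{"dp": [0.006,0.007,0.1],"twist": [0,0,0]},{"dp": [0.006,0.007,0.25],"twist": [0,0,0]},{"dp": [0.006,0.007,0.45],"twist": [0,0,0]},{"dp": [0.006,0.007,0.6],"twist": [0,0,0]},{"dp": [0.006,0.007,0.7],"twist": [0,0,0]},{"dp": [0.006,0.007,0.73],"twist": [0,0,0]},{"dp": [0.006,0.007,0.73],"twist": [0,0,0]}]}}

```text
time: 16.9
tcp_pos: [0.5485, 0.0023, 0.2238]
orientation: [0.0, 0.037, 0.999, 0.0]
force: [-0.5, -0.3, -1.5]
width: 0.366
grip_force: 31.5
```

```bash
python3 ringrel.py r3 | grep -v '  x'
python3 - <<'E'
from h import *
t=np.load('r3wrist.npz'); P=cloud(t['d'],t,np.ones((400,640),bool)); Q=(P-t['tcp'])@rot(t['q'])*1000
for lo,hi in ((.1055,.1075),(.098,.1035),(.091,.098)):
    a=Q[(P[:,2]>lo)&(P[:,2]<hi)&(abs(Q[:,0]+25)<22)&(abs(Q[:,1])<22)]
    print(lo,len(a),a[:,:2].min(0).round(1) if len(a) else '',a[:,:2].max(0).round(1) if len(a) else '')
E
```

```text
16.9 [0.54854813 0.00232836 0.223768  ] [-0.5 -0.3 -1.5] 32.21086542921459 31.476279417984188
wrist 890
 lo/hi [-51.3 -28.8  95.7] [  5.3  26.6 121.9]
 plane z=-0.0153 x+0.0066 y+110.80 z at lug(0),mid(-25),back(-48) [np.float64(110.8), np.float64(111.2), np.float64(111.5)] 371
 STUB tool 294 -13.2 3.3 r 27.6 [-33.  -18.8 113.4] [  4.8  24.3 120.3] 0.1062
 stub side 123 [-33.5 -18.7 120.3] [ -4.4  20.7 134.8]
side 190
 lo/hi [-51.4 -28.2  95.4] [  5.  28. 122.]
 plane z=-0.0612 x+0.0254 y+110.54 z at lug(0),mid(-25),back(-48) [np.float64(110.5), np.float64(112.1), np.float64(113.5)] 69
 STUB tool 73 -19.4 0.3 r 30.1 [-47.  -25.1 113.3] [  2.7  22.2 120.1] 0.1069
 stub side 70 [-45.2 -19.3 120.5] [ -7.1  16.7 134.6]
top 0
0.1055 177 [-32.5 -17.5] [-7.5 16.8]
0.098 64 [-33.5 -18.7] [-5.9 18. ]
0.091 48 [-11.8 -13.9] [-6.  11.2]
```

Emit:
{"name": "drive_tool", "arguments": {"motion": [{"dp": [0.014,0.009,0],"twist": [0,0,0]},{"dp": [0.014,0.009,0.05],"twist": [0,0,0]},{"dp": [0.014,0.009,0.11],"twist": [0,0,0]},{"dp": [0.014,0.009,0.17],"twist": [0,0,0]},{"dp": [0.014,0.009,0.2],"twist": [0,0,0]},{"dp": [0.014,0.009,0.2],"twist": [0,0,0]}]}}

```text
time: 17.8
tcp_pos: [0.5478, 0.0028, 0.2134]
orientation: [-0.0, 0.037, 0.999, 0.0]
force: [-0.5, 0.1, -2.0]
width: 0.368
grip_force: 31.5
```

```bash
cat > st.py <<'E'
from h import *
s=sense(); print(s['time'],s['tcp_pos'].round(4),'F',s['force'].round(2),'T',s['torque'].round(3),s['width']*88)
t=calibration('wrist'); im,d=get_image('wrist'); save(im,'z%.2f.png'%s['time'])
P=cloud(d,t,np.ones((400,640),bool)); Q=(P-s['tcp_pos'])@rot(s['orientation'])*1000
m=(Q[:,2]>106)&(Q[:,2]<115)&(Q[:,0]>-56)&(Q[:,0]<-8)&(abs(Q[:,1])<35)
q=Q[m]; r=np.hypot(q[:,0]+25.3,q[:,1]+.9)
q=q[r>20]; print('ring',len(q),'L',np.median(q[q[:,1]<-18,2]).round(2),'R',np.median(q[q[:,1]>18,2]).round(2),'back',np.median(q[q[:,0]<-44,2]).round(2),(q[:,0]<-44).sum(),'ymin/max',q[:,1].min().round(1),q[:,1].max().round(1),'xmin',q[:,0].min().round(1))
print(' worldz',(s['tcp_pos'][2]*1000-np.median(q[:,2])).round(2))
b=(P[:,2]>.0985)&(P[:,2]<.104)&(np.hypot(Q[:,0]+25,Q[:,1]+.5)<20.3); a=Q[b]; print('stub',len(a),a[:,:2].min(0).round(1),a[:,:2].max(0).round(1)) if len(a) else 0
E
python3 st.py
```

```text
17.8 [0.5478 0.0028 0.2134] F [-0.51  0.07 -1.96] T [0.053 0.031 0.002] 32.350135043000265
ring 359 L 110.75 R 110.62 back 110.32 73 ymin/max -28.3 26.5 xmin -50.8
 worldz 102.78
stub 72 [-29.4 -19. ] [-6.9 17.3]
```

Emit:
{"name": "drive_tool", "arguments": {"motion": [{"dp": [0,0,0.05],"twist": [0,0,0]},{"dp": [0,0,0.1],"twist": [0,0,0]},{"dp": [0,0,0.15],"twist": [0,0,0]},{"dp": [0,0,0.19],"twist": [0,0,0]},{"dp": [0,0,0.2],"twist": [0,0,0]},{"dp": [0,0,0.2],"twist": [0,0,0]},{"dp": [0,0,0.2],"twist": [0,0,0]}]}}

```text
time: 18.73
tcp_pos: [0.5479, 0.0028, 0.2037]
orientation: [0.0, 0.037, 0.999, -0.0]
force: [-0.0, -0.8, -1.8]
width: 0.367
grip_force: 31.5
```

```bash
python3 st.py
```

```text
18.725 [0.5479 0.0028 0.2037] F [-0.05 -0.75 -1.82] T [0.008 0.002 0.016] 32.334281702000595
ring 320 L 110.61 R 110.59 back 109.93 33 ymin/max -28.3 26.5 xmin -50.4
 worldz 93.22
stub 95 [-45.2 -19.4] [-5.9 17.6]
```

Emit:
{"name": "drive_tool", "arguments": {"motion": [{"dp": [0,0,0.01],"twist": [0,0,0]},{"dp": [0,0,0.02],"twist": [0,0,0]},{"dp": [0,0,0.026],"twist": [0,0,0]},{"dp": [0,0,0.026],"twist": [0,0,0]},{"dp": [0,0,0.026],"twist": [0,0,0]}]}}

```text
time: 19.4
tcp_pos: [0.5478, 0.0028, 0.2023]
orientation: [-0.0, 0.037, 0.999, -0.0]
force: [-0.4, 0.7, -0.6]
width: 0.36
grip_force: 31.5
```

```bash
python3 st.py
```

```text
19.4 [0.5478 0.0028 0.2023] F [-0.35  0.66 -0.57] T [-0.031 -0.028 -0.053] 31.672451133547142
ring 340 L 110.78 R 110.72 back 110.28 18 ymin/max -28.4 26.6 xmin -50.4
 worldz 91.64
stub 85 [-45.  -19.5] [-6.6 17.5]
```

Emit:
{"name": "drive_tool", "arguments": {"motion": [{"dp": [0,0,0.006],"twist": [0,0,0]},{"dp": [0,0,0.006],"twist": [0,0,0]},{"dp": [0,0,0.006],"twist": [0,0,0]}]}}

```text
time: 19.82
tcp_pos: [0.5478, 0.0028, 0.202]
orientation: [0.0, 0.037, 0.999, 0.0]
force: [-0.3, -0.2, -1.7]
width: 0.367
grip_force: 31.5
```

```bash
python3 st.py
python3 - <<'E'
from h import *
F=[];T=[];Z=[]
for i in range(6):
    get_image('side'); s=sense(); F.append(s['force']);T.append(s['torque']);Z.append(s['tcp_pos'][2])
print(np.mean(F,0).round(2),np.std(F,0).round(2),np.mean(T,0).round(3),np.mean(Z).round(5))
E
```

```text
19.825 [0.5478 0.0028 0.202 ] F [-0.34 -0.19 -1.69] T [ 0.051 -0.024 -0.018] 32.32270327389983
ring 345 L 110.88 R 110.74 back 110.64 13 ymin/max -28.3 26.6 xmin -50.7
 worldz 91.27
stub 85 [-45.1 -19.5] [-6.8 17.5]
[-0.01  0.04 -1.43] [0.61 0.29 0.32] [ 0.038  0.011 -0.015] 0.20204
```

Run:
```python
import cv2
from h import *
im,d=get_image('wrist'); im2,_=get_image('side')
a=cv2.resize(im[150:270,250:390],(560,480),interpolation=cv2.INTER_NEAREST); b=cv2.resize(im2[185:275,285:345],(240,360),interpolation=cv2.INTER_CUBIC)
o=np.zeros((480,800,3),np.uint8); o[:,:560]=a; o[:360,560:]=b; save(o,'final.png')
```

```text
(no output)
```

View pics/final.png

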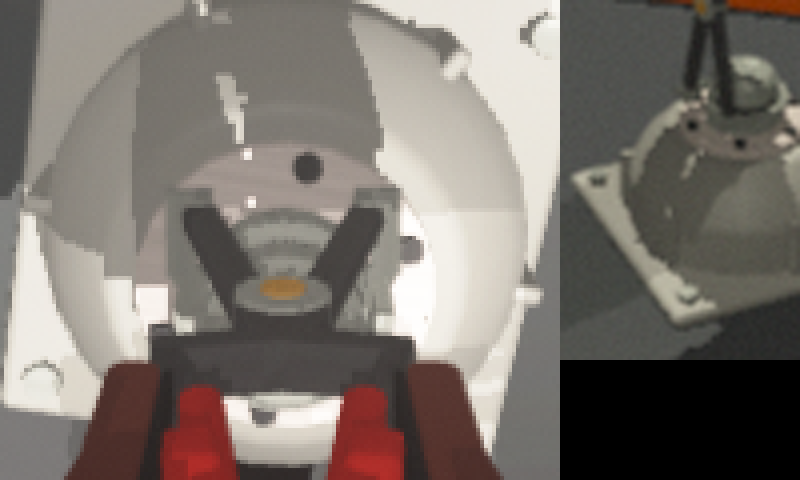

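The wrist view shows the lugs held on the tips at (190,200) and (385,200) with the stub inside the open ring. The side view shows the ring low on the stub, at the bearing. It is level and touching nothing, so I'm handing the job in.

```bash
python3 -c "
from rig import *
print(close_job())"
```

```text
the job is handed in; nothing more can be done
None
```

The job is handed in at about 20 s on the robot's clock: the pliers hold the ring spread and level round the stub's groove, about 0.5 mm above the bearing by the wrist camera. I felt no contact with the bearing, but no verdict came back.

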